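Turn the recipe leaf

TASK

Turn the propped-up leaf of the recipe book over its spine, from right to left as the robot sees it, with your fingertips and press it down until it lies flat on the left-hand page, then take your hand away. Only push the leaf: do not pinch it or lift anything, and leave the book and the other kitchen things where they are.

Things in the scene. Friction and masses are not known exactly. Their poses are not given: they have to be found in the camera images.
- book: red recipe book lying open on the counter, loose, about 1 kg, 236 mm (its x, across the spine) by 180 mm (its y, along the spine), page tops 12 mm above the counter. Origin: centre of its underside, below the spine. Its z is up; its x points from the right-hand page (where the leaf starts) to the left-hand page. Left and right are as the robot sees them; the spine points roughly away from it (book yaw 1.25 to 2.15).
- spine (a point): point on the hinge axis at the middle of the spine, 17 mm above the counter. The hinge axis runs along the book's y; two steel bearings, 10 mm wide and 20 mm high, stand at its ends, 82 mm either side of the middle. Axes as the book's.
- leaf (a joint): angle of the leaf about the spine: 0 = lying on the right-hand page, 1.57 = upright, 3.14 = lying flat on the left-hand page (end stop). It starts propped ajar at 0.45 to 0.8, and a stiff hinge makes it stay at whatever angle it is left; turning it takes about 1 to 2 N at the free edge.
- edge (a point): middle of the free edge of the leaf, 105 mm from the hinge axis. The leaf is a rigid blue plate, 140 mm along the spine and 4 mm thick (the hinge axis lies in its middle plane); its free edge faces right at the start. Its origin moves with the leaf; its x points from the free edge to the spine.
- card: yellow picture card, 79 by 132 by 2 mm, fixed on the face of the leaf that is up at the start (4 mm in from the leaf's free edge and ends); it faces down on the left-hand page at the end. Origin: centre of the card's side against the leaf, 61.5 mm from the hinge axis.
- turner: black plastic turner, 290 mm long and low, lying along the book to its right. Bystander.
- container: clear food container with blue snap lid, 182 by 122 by 70 mm, standing to the left of the book; origin under its centre. Bystander.
- jar: amber glass jar, 68 mm across, 110 mm high, beyond the book, far to one side; origin under its centre. Bystander.
- mug: white mug, 76 mm across, 85 mm high, beyond the book, far to the other side; origin under its centre. Bystander.
- pin_mid (a point): middle of the wooden rolling pin, 414 mm long, 48 mm thick, lying beyond the book. Bystander.
- plate: the blue plate of the leaf itself, 99 by 140 by 4 mm, whose bare face is underneath at the start and on top at the end. Origin: its centre, 55.5 mm from the hinge axis. Its x axis points from the free edge to the spine.

How it is judged:
By the outcome, as a careful person would: the job done as asked, in the order asked, and still so for the second after the job is handed in, with the robot touching nothing.
It also fails if it takes over 42 s, if anything falls off the work surface, if the arm or the gripper's body presses on something with over 40 N, if the wrist force passes 120 N, or if a joint passes its speed limit or range.

ROBOT

A 6-joint arm with a two-finger parallel gripper is mounted at the origin on the work surface. World frame = base frame: x ahead of the robot, y to its left, z up, the work surface at z = 0. Lengths are in m, angles in rad, forces in N, time in s.
With the tool pointing down it reaches from about 0.3 to 0.875 m from the base axis. Payload 6.4 kg.
Tool frame: the origin (TCP) lies midway between the tips of the shut fingers; the grasp point (between the pads) lies ctrl.grip_depth behind it (ctrl.grip_depth is the distance from the TCP to the grasp point, in m); x points along the fingers, y is the direction in which the jaws open and shut, and the axes are right-handed (so a half turn about x gives the same grasp; the last joint's range is limited). The gripper opens to 85 mm and grips with 20 to 120 N. Pads are 22 mm wide; open, the fingers measure 114 mm over their backs; the gripper's body (76 mm by 85 mm) begins 54 mm behind the grasp point. The pads swing forward as they close: fully open they stand 13 mm farther back than shut.
Start: joints at [-1.427, 0.181, 1.607, -0, 1.354, -0.206], TCP at [0.197, -0.54, 0.231] pointing down, gripper open.
Joint ranges: [-2.99, 2.99], [-0.89, 2.07], [0.3, 2.58], [-1.14, 4.28], [0, 2.63], [-3.12, 3.12]. Speed limits (rad/s): [2.57, 2.57, 3.01, 3.14, 3.14, 3.14].

INTERFACE

Orientations are given as a unit quaternion [w, x, y, z].
In Python, from bench import ctrl gives the robot as it stands.
- The arm moves only by the tool carry_out, never from a script. Its argument "motion" is one flat list of numbers, 7 for each row, row after row: the turn, a rotation vector about the tool's x, y, z in degrees, then the shift along the tool's x, y, z in m, then the gripper's target within -1 to 1 (shut at 1, half-way at 0, fully open at -1). A call has 1 to 10 rows; each row shifts and turns the pose as measured when the row begins, along the tool's axes as they then stand; what a row does not reach is not made up. A row lasts 1/10 s, in which the tool goes at most 50 mm and 8.59 degrees, less where a joint would pass 70% of its speed; a pose out of reach is approached as far as the arm can. A call with a gripper value outside its range is refused whole. The fingers move at their own pace and stop on an object; the grip force is fixed at half the most. Time passes only in rows, so rows that do not move let the fingers close. It gives the time, the measured TCP pose, the force and the opening at its end, in the units of the state.
- ctrl.get_obs(): the state, without advancing time (a new reading comes with each control period).
- ctrl.camera(name): name is "scene" or "top"; returns the picture (480x640x3 uint8, blue, green, red); there is no depth.
- ctrl.camera_params(name): a dict with "mtx" (3x3 intrinsics, pixels), "pose" (4x4, takes a point from camera to world coordinates). Camera axes: x right, y down, z forward; pixel columns grow to the right and rows downward; lengths in m; the calibration is good to about 2 mm. A picture is of the moment at which its call begins. camera_params takes no time and is no camera call.
- ctrl.hand_in(): hands the job in, once; it reports no verdict.
Trained networks look in the newest picture that a camera, given by its name, has taken for a name from the list of things; names that differ only in an ending like _2 or _b are one class to them, and where a whole thing is asked for, a point or a joint stands for the part that bears it (a point fixed in the world has none). Each returns a list of dicts, best first, with "conf" (0 to 1); they miss things now and then, are a little off and sometimes report something else, mostly with a low value. They report only what shows in the picture. A call takes as long as a camera call.
- ctrl.boxes_of(camera, thing): "point" ([x, y, z] in m, in the coordinates of the camera as it stood for that picture, good to about 4 mm: the middle of the surface that is visible of it).
- ctrl.trace(camera, thing): "pixels" (480x640 bool, what is visible of it).
- ctrl.landmark_of(camera, thing): "point" ([x, y, z] in m, in the coordinates of the camera as it stood for that picture, good to about 4 mm: a listed point, or the origin of a listed thing).
The state is a dict: "time_s": time; "q": joint angles; "dq": joint speeds; "joint_efforts": joint torques, N m; "eef_pos": TCP position; "eef_rot": TCP orientation; "wrist_force": force on the tool from outside, world axes, zero at the start; "torque": the same for the moment, N m; "opening": opening from 0.0 (shut) to 1.0 (fully open).
Only numpy, scipy, OpenCV 4.12 (cv2) and the standard library are available. Lean on these libraries where they do the work, as an engineer would, in place of code of your own. Each camera call takes 0.05 s, during which the arm holds its last target. There are 200 camera calls.

## Working session

There is one attempt and no reset: what is moved stays moved. The work goes in short steps, Python scripts to look and compute and a tool call to move; the robot and the scene stay as the last step left them, time stands still between calls to the robot, and variables do not carry over. Pictures are saved under pics/ and viewed, about 8 in all and at most 12, crops included, and the job is handed in when it is done.

Besides the shell and the picture viewer there is one more tool, called after "Request:" as a command line: name --argument value ..., lists and objects as JSON in quotes. carry_out: Moves the arm, as the interface text tells. Its arguments: {"type":"object","properties":{"motion":{"type":"array"}},"required":["motion"]}

```bash
mkdir -p pics
cat > h.py <<'E'
from bench import ctrl
import numpy as np, cv2
from scipy.spatial.transform import Rotation as R
def W(cam,p):
    T=np.array(ctrl.camera_params(cam)["pose"]); return (T@np.r_[p,1])[:3]
def lm(cam,n):
    r=ctrl.landmark_of(cam,n); return [(np.round(W(cam,d["point"]),4).tolist(),round(d["conf"],2)) for d in r[:2]]
def tool():
    o=ctrl.get_obs(); q=o["eef_rot"]; return np.array(o["eef_pos"]),R.from_quat([q[1],q[2],q[3],q[0]]),o
E
python3 - <<'E'
from h import *
for c in("scene","top"):
    cv2.imwrite(f"pics/{c}0.png",ctrl.camera(c))
    for n in("book","spine","edge","card","plate","container","turner","jar","mug","pin_mid"): print(c,n,lm(c,n))
p,r,o=tool();print(p,r.as_matrix().round(3),o["opening"],o["wrist_force"],ctrl.grip_depth,o["time_s"])
E
```

```text
scene book [([0.4756, -0.0537, 0.0004], 0.84)]
scene spine [([0.4765, -0.0572, 0.0155], 0.94)]
scene edge [([0.457, -0.1251, 0.0932], 0.75)]
scene card [([0.4679, -0.0972, 0.065], 0.66)]
scene plate [([0.4677, -0.0951, 0.0602], 0.75)]
scene container [([0.5528, 0.1739, -0.0003], 0.71)]
scene turner [([0.4217, -0.2421, 0.003], 0.93), ([0.4697, -0.0923, 0.0602], 0.62)]
scene jar [([0.6893, -0.3658, 0.0045], 0.7)]
scene mug [([0.699, 0.3477, -0.0021], 0.76)]
scene pin_mid [([0.7814, 0.0048, 0.0231], 0.7)]
top book [([0.4769, -0.0586, -0.0029], 0.81)]
top spine []
top edge [([0.4579, -0.1294, 0.0936], 0.63)]
top card [([0.4628, -0.1003, 0.0618], 0.9), ([0.476, -0.0576, 0.0158], 0.21)]
top plate []
top container [([0.5471, 0.1682, 0.0007], 0.92)]
top turner [([0.4213, -0.2403, 0.0014], 0.63), ([0.4635, -0.1016, 0.0623], 0.19)]
top jar [([0.6914, -0.3658, -0.0022], 0.58)]
top mug [([0.6963, 0.351, -0.003], 0.7)]
top pin_mid [([0.7791, 0.0066, 0.0231], 0.88)]
[ 0.19707716 -0.54021489  0.23130445] [[ 0.     0.343 -0.939]
 [-0.    -0.939 -0.343]
 [-1.     0.     0.   ]] 1.0026831017901598 [-0.18630879  0.368047    0.4042315 ] 0.0187 1.1
```

View pics/scene0.png

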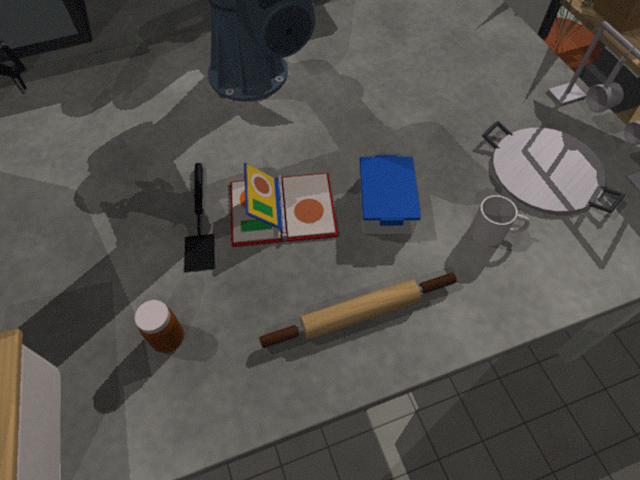

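View pics/top0.png

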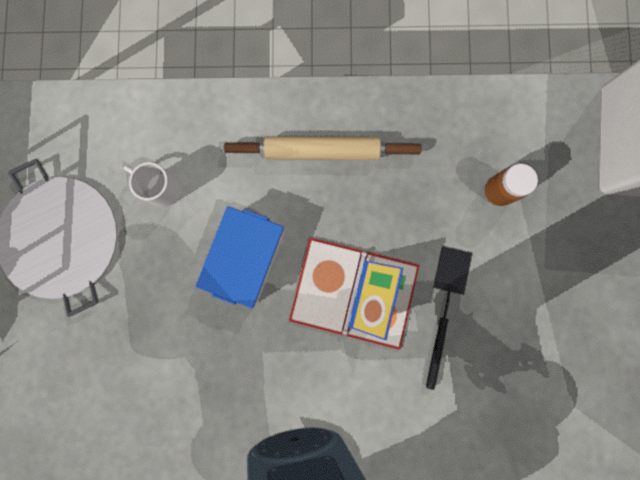

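The scene view shows the leaf propped up at about (262,195), hinged at the spine (282,207). The turner is at (200,220) and the container at (388,190). In the top view the spine runs from (345,333) to (363,252), which gives a book yaw of about 1.35 rad and a leaf angle of about 0.8. The plan is to shut the fingers, align with the book, push the free edge over from the right, and follow it down.

Request:
carry_out --motion '[8.2,0,0,0,0,0,1,8.2,0,0,0,0,0,1,8.2,0,0,0,0,0,1,8.1,0,0,0,0,0,1,0,0,0,0,-0.04,-0.016,1,0,0,0,0,-0.04,-0.016,1,0,0,0,0,-0.04,-0.016,1,0,0,0,0,-0.04,-0.016,1,0,0,0,0,-0.04,-0.016,1,0,0,0,0,-0.04,-0.016,1]'

```text
time_s: 2.1
eef_pos: [0.35, -0.3288, 0.231]
eef_rot: [-0.089, 0.702, -0.091, -0.701]
wrist_force: [1.2, -0.5, -0.1]
opening: -0.008
```

```bash
cat >> h.py <<'E'
yaw=1.35;u=np.array([np.cos(yaw),np.sin(yaw),0]);v=np.array([-u[1],u[0],0]);S=np.array([.4765,-.0575,0])
def rep():
    p,r,o=tool();d=p-S;print("a,b,z",(d@u).round(4),(d@v).round(4),p[2].round(4),"t",o["time_s"],"F",np.round(o["wrist_force"],1),"open",round(o["opening"],2));print((r.as_matrix().T@np.c_[u,v]).round(3).tolist())
E
python3 -c "from h import *;rep()"
```

```text
a,b,z -0.2924 0.064 0.231 t 2.1 F [ 1.2 -0.5 -0.1] open -0.01
[[-0.003, -0.001], [-0.999, 0.035], [0.035, 0.999]]
```

Request:
carry_out --motion '[2,0,0,0,-0.04,-0.016,1,0,0,0,0,-0.04,-0.016,1,0,0,0,0,-0.04,-0.016,1,0,0,0,0,-0.04,-0.016,1,0,0,0,0.04,0,0,1,0,0,0,0.04,0,0,1,0,0,0,0.04,0,0,1,0,0,0,0.04,0,0,1,0,0,0,0.0,0,0,1]'

```text
time_s: 3.0
eef_pos: [0.4671, -0.1827, 0.0707]
eef_rot: [-0.096, 0.705, -0.102, -0.696]
wrist_force: [-0.8, 1.0, -0.8]
opening: -0.002
```

Run:
```python
from h import *
rep()
a=ctrl.camera("scene")[120:300,150:400];b=ctrl.camera("top")[200:400,260:500]
b=cv2.resize(b,None,fx=1.6,fy=1.6);a=cv2.resize(a,(400,320))
cv2.imwrite("pics/1.png",np.hstack([a,b]));print(lm("scene","edge"),lm("scene","spine"))
```

```text
a,b,z -0.1242 -0.0182 0.0707 t 3.0 F [-0.8  1.  -0.8] open -0.0
[[-0.007, -0.014], [-0.998, 0.06], [0.06, 0.998]]
[([0.46, -0.1296, 0.0905], 0.85), ([0.4759, -0.0545, 0.002], 0.38)] [([0.4763, -0.055, 0.0179], 0.94)]
```

View pics/1.png

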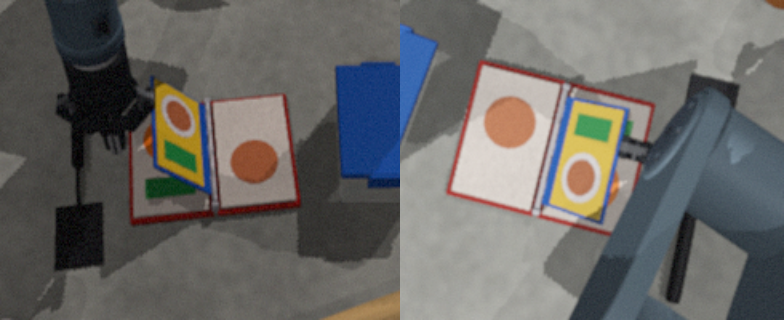

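The fingertips are to the right of the leaf's edge at about (640,150) in the composite, and nothing has been touched. Pushing now.

Request:
carry_out --motion '[-1.5,0,0,0,-0.015,0.006,1,-1.5,0,0,0,-0.015,0.006,1,0,0,0,0,-0.012,0.004,1,0,0,0,-0.003,-0.012,0.003,1,0,0,0,-0.003,-0.012,0,1,0,0,0,-0.003,-0.012,0,1,0,0,0,-0.003,-0.012,0,1,0,0,0,-0.003,-0.012,0,1]'

```text
time_s: 4.0
eef_pos: [0.4877, -0.0871, 0.1101]
eef_rot: [-0.062, 0.723, -0.093, -0.682]
wrist_force: [-0.0, -0.6, -0.5]
opening: 0.001
```

Run:
```python
from h import *
rep()
a=ctrl.camera("scene")[120:300,150:400];b=ctrl.camera("top")[200:400,260:500]
b=cv2.resize(b,None,fx=1.6,fy=1.6);a=cv2.resize(a,(400,320))
cv2.imwrite("pics/2.png",np.hstack([a,b]));print(lm("scene","edge"),lm("scene","spine"))
```

```text
a,b,z -0.0265 -0.0174 0.1101 t 4.0 F [-0.  -0.6 -0.5] open 0.0
[[-0.037, -0.062], [-0.999, 0.001], [-0.002, 0.998]]
[([0.4725, -0.0674, 0.1224], 0.94), ([0.4762, -0.0604, 0.0797], 0.5)] [([0.4778, -0.0453, 0.0168], 0.98)]
```

View pics/2.png

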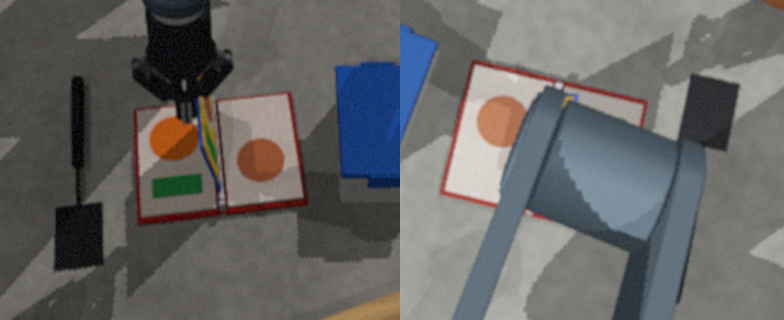

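The leaf is near upright: its edge is at about (207,100) in the left half, with the fingers just to its right. The book seems to have slid left by 5–10 mm, probably from pushing too fast, so I'll go much slower.

Request:
carry_out --motion '[0,-0.7,-0.4,0,0,0,1,0,-0.7,-0.4,0.001,-0.002,0,1,0,-0.7,-0.4,0.001,-0.003,0,1,0,-0.7,-0.4,0.001,-0.003,0,1,0,-0.7,-0.4,0.001,-0.003,0,1,0,0,0,0.001,-0.003,0,1]'

```text
time_s: 4.8
eef_pos: [0.4892, -0.0739, 0.1011]
eef_rot: [0.08, -0.699, 0.077, 0.706]
wrist_force: [-0.7, -1.0, 0.6]
opening: 0.001
```

Run:
```python
from h import *
rep()
cv2.imwrite("pics/t.png",ctrl.camera("scene"));print(lm("scene","edge"),lm("scene","spine"),lm("scene","book"))
```

```text
a,b,z -0.0132 -0.016 0.1011 t 4.8 F [-0.7 -1.   0.6] open 0.0
[[0.003, 0.01], [-1.0, 0.001], [0.001, 1.0]]
[([0.4742, -0.0557, 0.1208], 0.67)] [([0.4742, -0.0458, 0.0172], 0.61)] [([0.4765, -0.0465, 0.0006], 0.84)]
```

Request:
carry_out --motion '[0,0,0,0,-0.004,0.001,1,0,0,0,0,-0.004,0.001,1,0,0,0,0.0,-0.004,0.001,1,0,0,0,0.0,-0.004,0.001,1,0,0,0,0.001,-0.004,0.001,1,0,0,0,0.001,-0.004,0.001,1,0,0,0,0.001,-0.004,0.001,1,0,0,0,0.001,-0.004,0.001,1,0,0,0,0.002,-0.004,0.001,1,0,0,0,0.002,-0.004,0.001,1]'

```text
time_s: 6.0
eef_pos: [0.4881, -0.0288, 0.0935]
eef_rot: [0.079, -0.7, 0.077, 0.705]
wrist_force: [0.2, -1.2, 1.1]
opening: 0.003
```

Run:
```python
from h import *
import h
h.S=np.array([.4765,-.0465,0])
rep()
a=ctrl.camera("scene")[120:300,150:400];a=cv2.resize(a,(500,360))
cv2.imwrite("pics/3.png",a);print(lm("scene","edge"),lm("scene","spine"),lm("scene","book"))
```

```text
a,b,z 0.0198 -0.0074 0.0935 t 6.0 F [ 0.2 -1.2  1.1] open 0.0
[[0.002, 0.007], [-1.0, 0.0], [0.0, 1.0]]
[([0.489, -0.0062, 0.1155], 0.67)] [([0.4793, -0.0472, 0.0163], 0.55)] []
```

View pics/3.png

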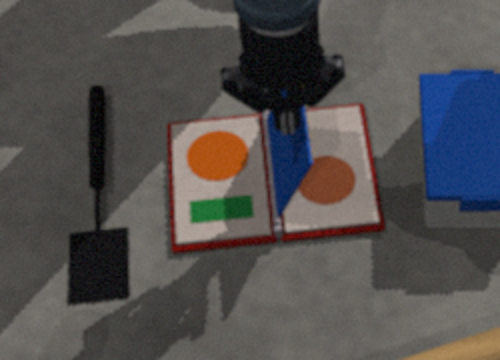

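The leaf is past upright: the blue face is at about (290,150), with the fingers on it from the right. The contact force is about 1.5 N and the book is steady. I'll follow the arc down.

Request:
carry_out --motion '[0,0,0,0.002,-0.004,0.001,1,0,0,0,0.002,-0.004,0.001,1,0,0,0,0.003,-0.004,0,1,0,0,0,0.003,-0.004,0,1,0,0,0,0.003,-0.004,0,1,0,0,0,0.003,-0.003,0,1,0,0,0,0.004,-0.003,0,1,0,0,0,0.004,-0.003,0,1,0,0,0,0.004,-0.002,0,1,0,0,0,0.004,-0.002,0,1]'

```text
time_s: 7.2
eef_pos: [0.4939, 0.0063, 0.0594]
eef_rot: [0.079, -0.7, 0.077, 0.705]
wrist_force: [-0.1, -0.7, 0.2]
opening: -0.0
```

Request:
carry_out --motion '[0,0,0,0.004,-0.002,0,1,0,0,0,0.004,-0.002,0,1,0,0,0,0.004,-0.001,0,1,0,0,0,0.004,-0.001,0,1]'

```text
time_s: 7.6
eef_pos: [0.4951, 0.0129, 0.0417]
eef_rot: [0.079, -0.7, 0.077, 0.705]
wrist_force: [-0.3, 0.0, 0.5]
opening: 0.003
```

Run:
```python
from h import *
import h
h.S=np.array([.4765,-.0465,0])
rep()
ctrl.camera("scene");print(lm("scene","edge"),lm("scene","spine"),lm("scene","book"))
```

```text
a,b,z 0.0621 -0.0051 0.0417 t 7.6 F [-0.3  0.   0.5] open 0.0
[[0.003, 0.007], [-1.0, 0.001], [0.001, 1.0]]
[([0.503, 0.0505, 0.0475], 0.68)] [([0.4793, -0.0495, 0.0203], 0.98)] [([0.4754, -0.0455, 0.0021], 0.71)]
```

Next, straight down with slow pressing.

Request:
carry_out --motion '[0,0,0,0.004,-0.001,0,1,0,0,0,0.004,0,0,1,0,0,0,0.004,0,0,1,0,0,0,0.004,0,0,1,0,0,0,0.003,0,0,1,0,0,0,0.002,0,0,1,0,0,0,0.002,0,0,1]'

```text
time_s: 8.5
eef_pos: [0.496, 0.0137, 0.0185]
eef_rot: [0.079, -0.701, 0.077, 0.705]
wrist_force: [-9.5, 1.0, 33.4]
opening: 0.003
```

Request:
carry_out --motion '[0,0,0,0.002,0,0,1,0,0,0,0.002,0,0,1]'

```text
time_s: 8.7
eef_pos: [0.496, 0.0137, 0.0186]
eef_rot: [0.079, -0.7, 0.077, 0.706]
wrist_force: [-11.7, 1.6, 28.1]
opening: -0.0
```

It stopped firm at z = 18.5 mm (19 mm expected when flat) with about 30 N. Lifting off.

Request:
carry_out --motion '[0,0,0,-0.003,0,0,1,0,0,0,-0.006,0,0,1,0,0,0,-0.02,0,0,1,0,0,0,-0.04,0,0,1,0,0,0,-0.04,0,0,1,0,0,0,-0.04,0,0,1,0,0,0,0,0.04,0,1,0,0,0,0,0.04,0,1,0,0,0,0,0.04,0,1,0,0,0,0,0.04,0,1]'

```text
time_s: 9.7
eef_pos: [0.462, -0.1438, 0.1755]
eef_rot: [0.075, -0.701, 0.074, 0.706]
wrist_force: [0.7, -0.0, 0.1]
opening: 0.005
```

Request:
carry_out --motion '[0,0,0,0,0.04,0.02,1,0,0,0,0,0.04,0.02,1,0,0,0,0,0.04,0.02,1,0,0,0,0,0.04,0.02,1,0,0,0,0,0,0,1,0,0,0,0,0,0,1]'

```text
time_s: 10.3
eef_pos: [0.3439, -0.294, 0.177]
eef_rot: [0.076, -0.701, 0.078, 0.705]
wrist_force: [-0.6, 0.3, 1.0]
opening: -0.0
```

Run:
```python
from h import *
rep()
a=ctrl.camera("scene")[120:300,150:450];b=ctrl.camera("top")[200:400,180:480]
b=cv2.resize(b,(400,267));a=cv2.resize(a,(400,240));a=cv2.copyMakeBorder(a,0,27,0,0,0)
cv2.imwrite("pics/4.png",np.hstack([a,b]))
for c in("scene","top"):
  for n in ("edge","spine","plate","book","container","turner"): print(c,n,lm(c,n))
```

```text
a,b,z -0.2598 0.0776 0.177 t 10.3 F [-0.6  0.3  1. ] open -0.0
[[-0.003, 0.004], [-1.0, -0.003], [-0.003, 1.0]]
scene edge [([0.5013, 0.0567, 0.0158], 0.66)]
scene spine [([0.4777, -0.0465, 0.0163], 0.92)]
scene plate [([0.4946, 0.0057, 0.0194], 0.56)]
scene book [([0.4777, -0.0445, 0.0038], 0.96)]
scene container [([0.5523, 0.1731, -0.0006], 0.76)]
scene turner [([0.416, -0.2434, 0.0039], 0.71)]
top edge [([0.5047, 0.0483, 0.0199], 0.95)]
top spine [([0.4732, -0.0519, 0.0136], 0.74)]
top plate [([0.4901, 0.0066, 0.0162], 0.91)]
top book [([0.697, 0.3509, -0.0017], 0.75), ([0.4759, -0.0463, -0.0016], 0.71)]
top container [([0.5498, 0.1693, 0.0031], 0.86)]
top turner [([0.4239, -0.2383, 0.0006], 0.84)]
```

View pics/4.png

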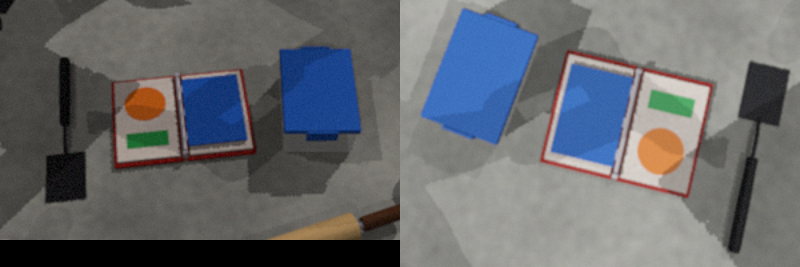

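The last picture shows the leaf's bare blue face lying flat on the left-hand page, at about (212,110) on the left and (590,115) on the right. The right page is clear, the turner and container haven't moved, and the hand is away. Handing in.

```bash
python3 -c "from h import *;print(ctrl.hand_in())"
```

```text
the job is handed in; nothing more can be done
None
```

The leaf is turned over its spine and lies flat on the left-hand page, but the loose book slid about 9 mm to the left along the way. I handed the job in at about 11 s.

- **How it was done:** I pushed the leaf from the right with shut fingertips, followed it over, and pressed it down with about 30 N. It stopped firm at 18.5 mm (19 mm expected when flat). I then lifted off and moved the hand well away.
- **Last checks:** The leaf's edge measured 16–20 mm above the counter and its plate 16–19 mm, against 17 mm for the hinge axis. The wrist force was near zero. The turner and container were where they started, within measuring error. I did not measure the jar, mug and rolling pin again, but the arm never went near them.
- **What fell short:** The book slid during the first push, which was too fast. It did not turn noticeably, and it stayed put once I slowed down. I left it there, because nudging it back beside the container seemed riskier than the slide itself.
- **Detector error:** One "book" detection in the last top view was really the mug's position, so I ignored it.

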